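# Sort two ball screws by thread pitch into their notched gauges

## Robot

A 7-joint arm with a two-finger parallel gripper is mounted at the origin on the work surface. World frame = base frame: x ahead of the robot, y to its left, z up, the work surface at z = 0. Lengths are in m, angles in rad, forces in N, time in s.
With the tool pointing down it reaches from about 0.4 to 0.85 m from the base axis. Payload 4.5 kg.
Tool frame: the origin (TCP) lies between the finger pads; the fingertips stand 19 mm ahead of it and the grasp point (between the pads) is the TCP (r.tips_ahead is the distance from the TCP to the fingertips, in m); z points along the fingers, y is the line along which they close (so a half turn about z gives the same grasp; the last joint's range is limited). The gripper opens to 88 mm and grips with 3 to 60 N. Pads are 18 mm wide; open, the fingers measure 123 mm over their backs; the gripper's body (75 mm by 187 mm) begins 45 mm behind the grasp point.
Start: joints at [1.272, 0.689, -0.195, 1.565, 0.157, 0.902, -0.215], TCP at [0.204, -0.591, 0.258] pointing down, gripper open.
Joint ranges: [-3.01, 3.01], [-0.46, 2.08], [-1.47, 1.51], [0.13, 2.56], [-1, 4.14], [0.04, 2.09], [-2.66, 2.66]. Speed limits (rad/s): [2.57, 2.57, 3.14, 3.14, 3.14, 3.14, 3.14].

## Interface

Orientations are given as a unit quaternion [x, y, z, w].
In Python, from plant import r, cams, models gives the robot as it stands. The module is installed in compiled form; this text tells all that it offers.
- The arm moves only by the tool jog_arm, never from a script. Its arguments are lists of equal length, an entry for each row: "turn": the turn, a rotation vector about the tool's x, y, z in rad, a list of three; "translation": the shift along the tool's x, y, z in m, a list of three; "grip": the closure, from 0 (fully open) to 1 (shut). In form: {"turn": [[ax, ay, az], ...], "translation": [[tx, ty, tz], ...], "grip": [grip, ...]}. A call has 1 to 20 rows; each row is the pose to reach, as a shift and turn from the pose commanded when the call began, along the tool's axes at that moment; what a row does not reach only later rows make up. A row lasts 1/8 s, in which the tool goes at most 62.5 mm and 10.7 degrees, less where a joint would pass 70% of its speed; a pose out of reach is approached as far as the arm can. A call with a gripper value outside its range is refused whole. The fingers move at their own pace and stop on an object; "force" is the grip in N (left out, the last holds). Time passes only in rows, so rows that repeat a pose let the fingers close. It gives the time, the measured TCP pose, the force, the opening and the grip force at its end, in the units of the state.
- r.get_state(): the state, without advancing time (a new reading comes with each control period).
- cams.snapshot(name): name is "side" or "top" or "wrist"; returns the picture (480x640x3 uint8, red, green, blue); there is no depth.
- cams.camera_params(name): a dict with "fx", "fy", "cx", "cy" (pixels), "eye" and "orientation" of the camera in the world. Camera axes: x right, y up, looking along -z (the intrinsics and any distortion apply to the point x, -y, -z); pixel columns grow to the right and rows downward; lengths in m; the calibration is good to about 2 mm. A picture is of the moment at which its call begins: read the wrist's pose just before it. camera_params takes no time and is no camera call; for the wrist camera it gives the pose at the moment of the call.
- r.finish_job(): hands the job in; it is judged then, once.
Trained networks look in the newest picture that a camera, given by its name, has taken for a name from the list of things; names that differ only in an ending like _2 or _b are one class to them, and where a whole thing is asked for, a point or a joint stands for the part that bears it (a point fixed in the world has none). Each returns a list of dicts, best first, with "p" (0 to 1); they miss things now and then, are a little off and sometimes report something else, mostly with a low value. They report only what shows in the picture. A call takes as long as a camera call. They do not tell look-alikes from the thing itself.
- models.find_in(camera, name): "position" ([x, y, z] in m, in world coordinates, good to about 4 mm: the middle of the surface that is visible of it).
- models.masks_of(camera, name): "pixels" (480x640 bool, what is visible of it).
- models.place_of(camera, name): "position" ([x, y, z] in m, in world coordinates, good to about 4 mm: a listed point, or the origin of a listed thing).
The state is a dict: "clock": time; "q": joint angles; "qd": joint speeds; "joint_torque": joint torques, N m; "tool_pos": TCP position; "eef_rot": TCP orientation; "contact_force": force on the tool from outside, world axes, zero at the start; "moment": the same for the moment, N m; "opening": opening from 0.0 (shut) to 1.0 (fully open); "finger_force": force on a finger pad.
Only numpy, scipy, OpenCV 4.12 (cv2) and the standard library are available. Lean on these libraries where they do the work, as an engineer would, in place of code of your own. Each camera call takes 0.05 s, during which the arm holds its last target. There are 200 camera calls.

## Task

On the optical table lie three steel pieces with square brass collars: one with a coarse thread, one with a fine thread and a plain one without thread. Sort the two threaded screws by pitch: lay each down in the V notches of the blue gauge whose black comb has the same tooth spacing (coarse in coarse, fine in fine), resting on both notched plates with its collar mid-way between them, and let go. Lower them in, do not drop them.

Things in the scene. Friction and masses are not known exactly. Their poses are not given: they have to be found in the camera images.
- coarse_screw_center (a point): Centre of the coarse-thread screw (ridges 10 mm apart): steel, 114 mm long, 0.4 kg, lying in a row with the fine one and a plain unthreaded shaft, any order. Grip its middle: a square brass collar 24 mm long, 30 x 30 mm across, lying on a flat, centre 15 mm above the table. From each side of it a threaded end 25 mm in diameter stands out 45 mm. x runs along the screw (ends alike), z up.
- fine_screw_center (a point): Centre of the fine-thread screw (ridges 4 mm apart). Otherwise the same form, size, mass, pose on the table and axes as the coarse-thread screw.
- coarse_gauge_seat (a point): Where a seated screw's centre lies, 30 mm above the table, in the fixed coarse gauge (comb teeth 10 mm apart): 6 mm white base 130 x 96 mm; two blue plates 42 high, 80 wide, 10 thick stand across the lane 36 mm before and behind this point. Their 90-degree V notches (mouth 60 wide, bottom 12 above the table) carry the threaded ends; the collar hangs free between. x along lane, y across, z up.
- fine_gauge_seat (a point): The same point in the fine gauge (black comb teeth 4 mm apart on its white base); same form, sizes and axes as the coarse gauge. Which of them stands left or right varies. The combs lie flat beside the lane, top 10 mm above the table.
Mind the look-alikes: they are no part of the job. Leave any green look-alike of the part that bears coarse_gauge_seat alone.

How it is judged:
By the outcome, as a careful person would: the job done as asked, in the order asked, and still so for the second after the job is handed in, with the robot touching nothing.
It also fails if it takes over 51 s, if anything falls off the work surface, if the arm or the gripper's body presses on something with over 40 N, if the wrist force passes 120 N, or if a joint passes its speed limit or range.

## Working session

There is one attempt and no reset: what is moved stays moved. The work goes in short steps, Python scripts to look and compute and a tool call to move; the robot and the scene stay as the last step left them, time stands still between calls to the robot, and variables do not carry over. Pictures are saved under pics/ and viewed, at most 10 in all, crops included, and the job is handed in when it is done.

Besides the shell and the picture viewer there is one more tool, called after ">>>" by a JSON object that holds its "api" and its "payload", one argument or row to a line. jog_arm: Moves the arm, as the interface text tells. Its arguments: {"type":"object","properties":{"turn":{"type":"array"},"translation":{"type":"array"},"grip":{"type":"array"},"force":{"type":"number"}},"required":["turn","translation","grip"]}

```bash
mkdir -p pics
python3 - <<'E'
from plant import r,cams,models
import cv2,numpy as np
s=r.get_state();print(s['clock'],s['tool_pos'],s['eef_rot'],s['opening'])
for c in('top','side'):
    im=cams.snapshot(c);cv2.imwrite(f'pics/{c}1.png',im[:,:,::-1]);p=cams.camera_params(c);print(c,p)
    for n in('coarse_screw_center','fine_screw_center','coarse_gauge_seat','fine_gauge_seat'):
        print(n,[(np.round(d['position'],3).tolist(),round(d['p'],2)) for d in models.place_of(c,n)])
E
```

```text
0.0 [ 0.20392455 -0.5901493   0.25690488] [ 9.86179034e-01  1.65680542e-01 -2.27765471e-04 -9.05475489e-04] 0.9993084450066994
top {'fx': 539.017832588735, 'fy': 539.017832588735, 'cx': 327.81074250731837, 'cy': 231.1646794523672, 'eye': array([0.54608059, 0.0153559 , 1.01603476]), 'orientation': array([-0.03034185,  0.03556623,  0.71337919, -0.69921709])}
coarse_screw_center [([0.474, -0.004, 0.02], 0.66)]
fine_screw_center [([0.456, 0.197, 0.016], 0.81)]
coarse_gauge_seat [([0.657, 0.172, 0.027], 0.92), ([0.678, -0.007, 0.029], 0.73), ([0.847, 0.105, 0.032], 0.58)]
fine_gauge_seat [([0.636, -0.19, 0.034], 0.75)]
side {'fx': 522.09984911456, 'fy': 522.09984911456, 'cx': 316.8180707752919, 'cy': 240.4236441441406, 'eye': array([0.16217349, 0.47703017, 0.81982519]), 'orientation': array([-0.13139028,  0.32936171,  0.86082862, -0.36500897])}
coarse_screw_center [([0.474, -0.002, 0.015], 0.91)]
fine_screw_center [([0.456, 0.202, 0.015], 0.61)]
coarse_gauge_seat [([0.658, 0.174, 0.032], 0.83), ([0.851, 0.101, 0.03], 0.82), ([0.684, -0.007, 0.03], 0.63)]
fine_gauge_seat [([0.636, -0.196, 0.03], 0.95)]
```

View pics/top1.png

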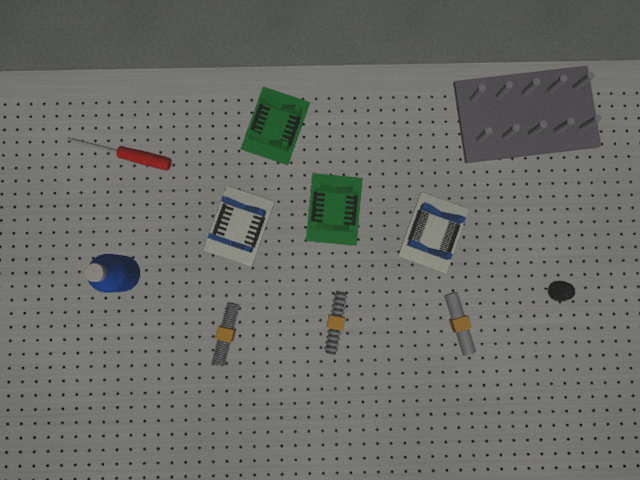

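View pics/side1.png

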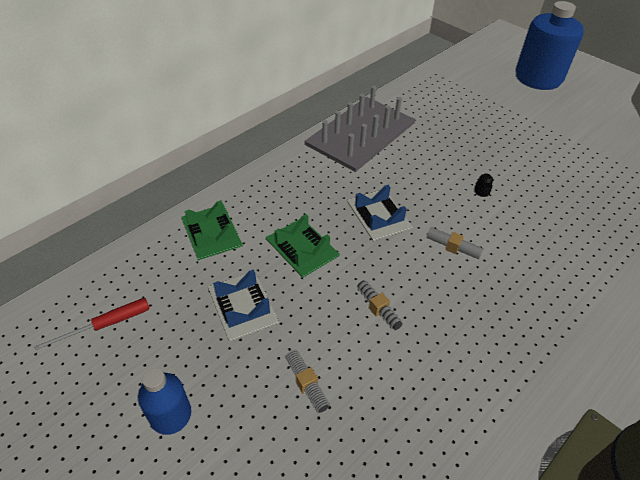

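The top view shows the fine screw at (226,335), the coarse one at (337,323) and the plain shaft at (460,324). The blue coarse gauge is at (238,226), the blue fine gauge at (434,232), and the two green decoys are between and behind them. The side view agrees.

```bash
cat > h.py <<'E'
from plant import r,cams,models
import cv2,numpy as np
from scipy.spatial.transform import Rotation as R
def back(p,uv,z):
    uv=np.atleast_2d(uv).astype(float)
    d=np.c_[(uv[:,0]-p['cx'])/p['fx'],-(uv[:,1]-p['cy'])/p['fy'],-np.ones(len(uv))]@R.from_quat(p['orientation']).as_matrix().T
    return p['eye']+d*((z-p['eye'][2])/d[:,2])[:,None]
def proj(p,X):
    c=(np.atleast_2d(X)-p['eye'])@R.from_quat(p['orientation']).as_matrix()
    return np.c_[p['cx']-p['fx']*c[:,0]/c[:,2],p['cy']+p['fy']*c[:,1]/c[:,2]]
def rect(p,m,z):
    cs,_=cv2.findContours(m.astype(np.uint8),cv2.RETR_EXTERNAL,cv2.CHAIN_APPROX_NONE)
    c=max(cs,key=cv2.contourArea)[:,0]
    X=back(p,c,z)[:,:2]
    (x,y),(w,h),a=cv2.minAreaRect((X*1000).astype(np.float32))
    if h>w: w,h,a=h,w,a+90
    a=(a+90)%180-90
    return np.round([x,y,w,h,a],1)
def look(cam):
    p=cams.camera_params(cam);im=cams.snapshot(cam)
    for n,z in(('coarse_screw_center',.015),('fine_screw_center',.015),('coarse_gauge_seat',.006),('fine_gauge_seat',.006)):
        for d in models.masks_of(cam,n):
            m=d['pixels']
            print(cam,n,round(d['p'],2),m.sum(),'rect mm',rect(p,m,z),im[m].mean(0).round())
    hsv=cv2.cvtColor(im,cv2.COLOR_RGB2HSV)
    br=cv2.inRange(hsv,(12,120,90),(28,255,255))
    n,l,st,ce=cv2.connectedComponentsWithStats(br)
    for i in range(1,n):
        if st[i,4]>60: print('brass',ce[i].round(1),st[i,4],back(p,ce[i],.030 if cam!='side' else .02).round(4)[0],rect(p,l==i,.03))
    return im,p
E
python3 - <<'E'
from h import *
look('top');look('side')
E
```

```text
top coarse_screw_center 0.87 766 rect mm [470.2  -3.3 110.4  31.4  -5.4] [93. 84. 69.]
top fine_screw_center 0.75 928 rect mm [454.6 199.5 115.5  34.8 -18.8] [90. 82. 69.]
top coarse_gauge_seat 0.64 3539 rect mm [655.1 174.9 131.   97.6 -20.2] [109. 112. 110.]
top coarse_gauge_seat 0.61 3263 rect mm [845.3 104.5 129.5  98.4 -20.8] [36. 81. 43.]
top fine_gauge_seat 0.84 3568 rect mm [ 634.5 -190.2  133.8   98.   -21.9] [104. 107. 106.]
brass [335.5 322.4] 207 [ 0.4722 -0.0034  0.03  ] [472.2  -3.5  28.4  23.5  77.6]
brass [461.2 323.6] 206 [ 0.4653 -0.2311  0.03  ] [ 465.1 -231.1   28.9   23.1  -73.8]
brass [224.3 334.3] 217 [0.4552 0.1975 0.03  ] [455.2 197.6  29.8  23.2  75. ]
side coarse_screw_center 0.88 817 rect mm [471.6  -2.6 120.9  40.3 -20.8] [92. 84. 70.]
side fine_screw_center 0.7 1056 rect mm [454.8 200.2 119.7  33.  -19.8] [102.  95.  81.]
side fine_screw_center 0.16 3144 rect mm [649.1 180.6 137.7  99.  -19.4] [ 91.  99. 105.]
side coarse_gauge_seat 0.88 2342 rect mm [682.2  -8.2 137.4 109.1  -6. ] [36. 80. 43.]
side coarse_gauge_seat 0.87 2273 rect mm [849.7 104.9 149.4  98.7 -20.4] [40. 85. 47.]
side coarse_gauge_seat 0.68 3029 rect mm [655.1 177.2 137.4  97.3 -20.2] [ 90.  98. 104.]
side fine_gauge_seat 0.57 1989 rect mm [ 634.9 -194.8  142.7  109.7  -22.9] [80. 88. 96.]
side fine_gauge_seat 0.23 1085 rect mm [457.8 196.8 122.1  35.9 -19.5] [102.  94.  81.]
brass [455.7 239. ] 131 [ 0.466  -0.2365  0.02  ] [ 460.5 -219.5   50.3   24.3  -72.2]
brass [379.6 301.7] 207 [ 0.4716 -0.0045  0.02  ] [465.3   5.5  38.3  36.   76.7]
brass [306.4 377.6] 274 [0.4553 0.1987 0.02  ] [449.3 204.1  33.9  33.3  74.9]
```

```bash
cat >> h.py <<'E'
def delta(x,y,z,deg):
    s=r.get_state();Rt=R.from_quat(s['eef_rot']);a=np.radians(deg)
    best=None
    for k in(0,np.pi):
        G=R.from_matrix(np.c_[[np.cos(a+k),np.sin(a+k),0],[np.sin(a+k),-np.cos(a+k),0],[0,0,-1]])
        v=(Rt.inv()*G).as_rotvec()
        if best is None or np.linalg.norm(v)<np.linalg.norm(best): best=v
    print('t',round(s['clock'],2),'turn',best.round(4),'trans',Rt.inv().apply(np.array([x,y,z])-s['tool_pos']).round(4),'pos',s['tool_pos'].round(4),'F',s['contact_force'].round(1),'open',round(s['opening'],3),'q',s['q'].round(2))
E
python3 - <<'E'
from h import *
delta(.472,-.0035,.2,-12.4)
print(proj(cams.camera_params('wrist'),[[.204,-.591,0]]),cams.camera_params('wrist'))
E
```

```text
t 1.0 turn [ 1.000e-04 -0.000e+00  5.493e-01] trans [ 0.445  -0.4675  0.0577] pos [ 0.2042 -0.5907  0.2578] F [-0.5 -0.6 -0.4] open 0.998 q [ 1.27  0.69 -0.19  1.57  0.16  0.9  -0.22]
[[315.75402973 202.34326921]] {'fx': 384.3148148431756, 'fy': 384.3148148431756, 'cx': 315.2153706108837, 'cy': 243.42547852777855, 'eye': array([ 0.27794965, -0.56493415,  0.38533487]), 'orientation': array([-0.12458108,  0.08883779, -0.5737317 ,  0.80462372])}
```

>>> {"api": "jog_arm", "payload": {
  "turn": [
    [0, 0, 0.1],
    [0, 0, 0.25],
    [0, 0, 0.4],
    [0, 0, 0.549],
    [0, 0, 0.549],
    [0, 0, 0.549],
    [0, 0, 0.549],
    [0, 0, 0.549],
    [0, 0, 0.549],
    [0, 0, 0.549],
    [0, 0, 0.549],
    [0, 0, 0.549],
    [0, 0, 0.549],
    [0, 0, 0.549]
  ],
  "translation": [
    [0.05, -0.04, 0],
    [0.09, -0.08, 0],
    [0.13, -0.12, 0],
    [0.17, -0.16, 0],
    [0.21, -0.2, 0],
    [0.25, -0.24, 0],
    [0.29, -0.28, 0.01],
    [0.33, -0.32, 0.02],
    [0.37, -0.36, 0.03],
    [0.41, -0.4, 0.04],
    [0.43, -0.44, 0.05],
    [0.445, -0.4675, 0.058],
    [0.445, -0.4675, 0.058],
    [0.445, -0.4675, 0.058]
  ],
  "grip": [0, 0, 0, 0, 0, 0, 0, 0, 0, 0, 0, 0, 0, 0]
}}

```text
clock: 2.75
tool_pos: [0.472, -0.0046, 0.1999]
eef_rot: [0.994, -0.108, 0.0, 0.0]
contact_force: [-0.0, 0.1, 0.4]
opening: 1.002
finger_force: 0.0
```

Run:
```python
from h import *
delta(.472,-.0035,.024,-12.4)
im,p=look('wrist');cv2.imwrite('pics/w1.png',im[:,:,::-1])
```

```text
t 2.75 turn [ 0.0008 -0.0004 -0.0009] trans [-0.0004 -0.0012  0.1759] pos [ 0.472  -0.0046  0.1999] F [-0.   0.1  0.4] open 1.002 q [-0.12  0.59  0.06  2.08 -0.07  0.47 -1.81]
wrist coarse_screw_center 0.95 4083 rect mm [469.4  -2.7 119.1  30.9 -11.7] [90. 88. 79.]
wrist fine_screw_center 0.76 4527 rect mm [453.8 200.8 123.3  47.1 -21.2] [84. 82. 73.]
wrist coarse_gauge_seat 0.91 4531 rect mm [6.305e+02 3.000e-01 9.590e+01 2.730e+01 8.300e+01] [53. 98. 62.]
wrist coarse_gauge_seat 0.73 12459 rect mm [634.2 170.4  94.7  79.4 -19.3] [108. 115. 112.]
wrist fine_gauge_seat 0.67 5907 rect mm [ 582.  -179.2  114.4   35.1   77.5] [119. 128. 126.]
wrist fine_gauge_seat 0.51 12435 rect mm [634.1 170.5  95.7  78.5 -20. ] [109. 115. 112.]
```

View pics/w1.png

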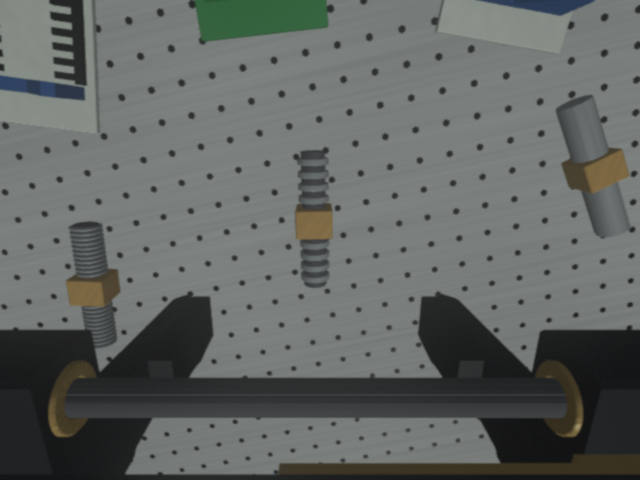

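The wrist view shows the coarse screw upright at (314,221), its collar spanning x 295–333 and y 204–239, aligned with the tool. The fingers are symmetric at x 211 and 420.

Run:
```python
from h import *
p=cams.camera_params('wrist')
print(back(p,[[314,220],[297,220],[331,220],[314,206],[314,238]],.03).round(4))
print(back(p,[[313,152],[315,286]],.0125).round(4))
```

```text
[[ 0.4755 -0.0044  0.03  ]
 [ 0.4784  0.0089  0.03  ]
 [ 0.4725 -0.0176  0.03  ]
 [ 0.4866 -0.0069  0.03  ]
 [ 0.4609 -0.0011  0.03  ]]
[[ 0.526  -0.0148  0.0125]
 [ 0.4119  0.009   0.0125]]
```

>>> {"api": "jog_arm", "payload": {
  "turn": [
    [0, 0, 0],
    [0, 0, 0],
    [0, 0, 0]
  ],
  "translation": [
    [0, -0.001, 0.05],
    [0, -0.001, 0.1],
    [0, -0.001, 0.12]
  ],
  "grip": [0, 0, 0]
}}

```text
clock: 3.38
tool_pos: [0.4713, -0.0032, 0.0776]
eef_rot: [0.994, -0.108, -0.001, 0.0]
contact_force: [0.4, 0.3, -0.3]
opening: 0.996
finger_force: 0.0
```

>>> {"api": "jog_arm", "payload": {
  "turn": [
    [0, 0, 0],
    [0, 0, 0],
    [0, 0, 0],
    [0, 0, 0],
    [0, 0, 0],
    [0, 0, 0],
    [0, 0, 0]
  ],
  "translation": [
    [0, 0, 0.035],
    [0, 0, 0.055],
    [0, 0, 0.055],
    [0, 0, 0.055],
    [0, 0, 0.055],
    [0, 0, 0.055],
    [0, 0, 0.055]
  ],
  "grip": [0, 0, 0, 1, 1, 1, 1],
  "force": 35
}}

```text
clock: 4.25
tool_pos: [0.4733, -0.0025, 0.0256]
eef_rot: [0.994, -0.108, -0.0, 0.0]
contact_force: [0.4, -0.2, 0.7]
opening: 0.566
finger_force: 0.0
```

>>> {"api": "jog_arm", "payload": {
  "turn": [
    [0, 0, 0],
    [0, 0, 0],
    [0, 0, 0],
    [0, 0, 0],
    [0, 0, 0]
  ],
  "translation": [
    [0, 0, -0.03],
    [0, 0, -0.08],
    [0, 0, -0.13],
    [0, 0, -0.146],
    [0, 0, -0.146]
  ],
  "grip": [1, 1, 1, 1, 1]
}}

```text
clock: 4.88
tool_pos: [0.4739, -0.0024, 0.1725]
eef_rot: [0.994, -0.108, 0.001, -0.0]
contact_force: [0.6, 0.5, -0.5]
opening: 0.014
finger_force: 0.0
```

Run:
```python
from h import *
delta(.56,.174,.18,-20.2)
```

```text
t 4.88 turn [-0.0007 -0.0016  0.1365] trans [ 0.0463 -0.1908 -0.0073] pos [ 0.4739 -0.0024  0.1725] F [ 0.6  0.5 -0.5] open 0.014 q [-0.13  0.65  0.05  2.1  -0.08  0.39 -1.79]
```

The fingers were still closing when I lifted. I'll reopen, go down and wait longer.

>>> {"api": "jog_arm", "payload": {
  "turn": [
    [0, 0, 0],
    [0, 0, 0],
    [0, 0, 0],
    [0, 0, 0],
    [0, 0, 0],
    [0, 0, 0],
    [0, 0, 0]
  ],
  "translation": [
    [0, 0, 0],
    [0, 0, 0],
    [0, 0, 0],
    [0, 0, 0],
    [0, 0, 0.03],
    [0, 0, 0.06],
    [0, 0, 0.09]
  ],
  "grip": [0.3, 0.3, 0.3, 0.3, 0.3, 0.3, 0.3]
}}

```text
clock: 5.75
tool_pos: [0.4733, -0.0025, 0.0803]
eef_rot: [0.994, -0.108, -0.0, 0.0]
contact_force: [1.0, 1.0, 0.4]
opening: 0.698
finger_force: 0.0
```

Run:
```python
from h import *
delta(.472,-.0035,.024,-12)
im,p=look('wrist');cv2.imwrite('pics/w2.png',im[:,:,::-1])
```

```text
t 5.75 turn [ 0.0002  0.0008 -0.0068] trans [-0.0011  0.0012  0.0563] pos [ 0.4733 -0.0025  0.0803] F [1.  1.  0.4] open 0.698 q [-0.1   0.83  0.02  2.15 -0.09  0.16 -1.79]
wrist coarse_screw_center 0.81 9946 rect mm [468.1  -2.6 122.4  33.  -11. ] [95. 91. 81.]
wrist fine_screw_center 0.95 476 rect mm [471.9 175.3  35.3  13.4 -26.4] [68. 66. 58.]
brass [323.3 290.7] 1203 [ 0.469  -0.0056  0.03  ] [471.1  -4.   26.   21.1  79.3]
```

View pics/w2.png

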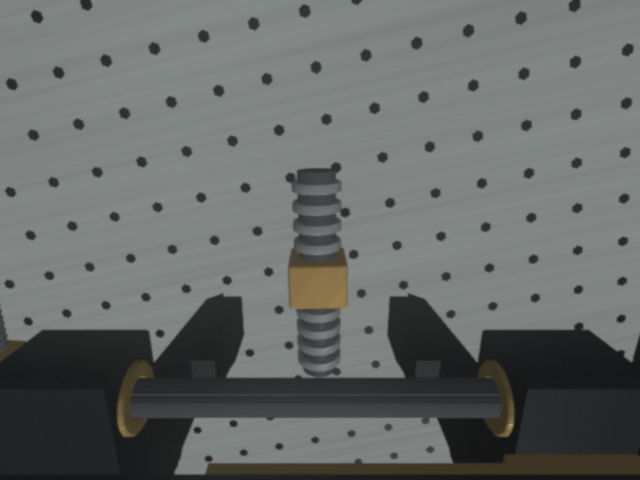

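The coarse screw is undisturbed: its collar is at (318,280), midway between the fingers.

>>> {"api": "jog_arm", "payload": {
  "turn": [
    [0, 0, 0],
    [0, 0, 0],
    [0, 0, 0],
    [0, 0, 0],
    [0, 0, 0],
    [0, 0, 0],
    [0, 0, 0],
    [0, 0, 0],
    [0, 0, 0]
  ],
  "translation": [
    [-0.001, 0.001, 0.035],
    [-0.001, 0.001, 0.057],
    [-0.001, 0.001, 0.057],
    [-0.001, 0.001, 0.057],
    [-0.001, 0.001, 0.057],
    [-0.001, 0.001, 0.057],
    [-0.001, 0.001, 0.057],
    [-0.001, 0.001, 0.057],
    [-0.001, 0.001, 0.057]
  ],
  "grip": [0.3, 0.4, 1, 1, 1, 1, 1, 1, 1],
  "force": 35
}}

```text
clock: 7.12
tool_pos: [0.4734, -0.0034, 0.026]
eef_rot: [0.994, -0.108, 0.0, 0.0]
contact_force: [0.0, -0.4, 7.9]
opening: 0.34
finger_force: 34.9
```

>>> {"api": "jog_arm", "payload": {
  "turn": [
    [0, 0, 0],
    [0, 0, 0],
    [0, 0, 0],
    [0, 0, 0]
  ],
  "translation": [
    [0, 0, -0.02],
    [0, 0, -0.06],
    [0, 0, -0.11],
    [0, 0, -0.11]
  ],
  "grip": [1, 1, 1, 1]
}}

```text
clock: 7.62
tool_pos: [0.4746, -0.0033, 0.1376]
eef_rot: [0.994, -0.108, 0.002, -0.0]
contact_force: [0.6, 0.6, -4.2]
opening: 0.337
finger_force: 34.9
```

Run:
```python
from h import *
delta(.656,.174,.14,-20.2)
```

```text
t 7.62 turn [-0.0013 -0.0038  0.1363] trans [ 0.1392 -0.2121 -0.0017] pos [ 0.4746 -0.0033  0.1376] F [ 0.6  0.6 -4.2] open 0.337 q [-0.12  0.71  0.05  2.13 -0.12  0.3  -1.76]
```

>>> {"api": "jog_arm", "payload": {
  "turn": [
    [0, 0, 0.05],
    [0, 0, 0.1],
    [0, 0, 0.136],
    [0, 0, 0.136],
    [0, 0, 0.136],
    [0, 0, 0.136],
    [0, 0, 0.136],
    [0, 0, 0.136]
  ],
  "translation": [
    [0.023, -0.035, 0],
    [0.046, -0.07, 0],
    [0.07, -0.106, 0],
    [0.093, -0.142, 0],
    [0.116, -0.177, 0],
    [0.139, -0.212, 0],
    [0.139, -0.212, 0],
    [0.139, -0.212, 0]
  ],
  "grip": [1, 1, 1, 1, 1, 1, 1, 1]
}}

```text
clock: 8.62
tool_pos: [0.6521, 0.1731, 0.1319]
eef_rot: [0.985, -0.175, -0.003, 0.002]
contact_force: [-0.2, 0.4, -5.3]
opening: 0.336
finger_force: 34.9
```

Run:
```python
from h import *
delta(.656,.174,.039,-20.2)
im,p=look('wrist');cv2.imwrite('pics/w3.png',im[:,:,::-1])
# expected gauge features
a=np.radians(-20.2);c,s=np.cos(a),np.sin(a)
L=np.array([[65,48,6],[65,-48,6],[-65,48,6],[-65,-48,6],[31,30,42],[31,-30,42],[-31,30,42],[-31,-30,42],[31,0,12]])/1000
W=np.c_[.656+L[:,0]*c-L[:,1]*s,.174+L[:,0]*s+L[:,1]*c,L[:,2]]
print(proj(p,W).round())
```

```text
t 8.62 turn [0.0043 0.0061 0.0004] trans [ 0.0039 -0.0026  0.0929] pos [0.6521 0.1731 0.1319] F [-0.2  0.4 -5.3] open 0.336 q [-0.42  0.92  0.19  1.5  -0.22  0.75 -2.07]
wrist coarse_screw_center 0.9 15284 rect mm [620.5 184.7 145.9  59.7 -19.1] [107. 101.  86.]
wrist coarse_screw_center 0.39 15598 rect mm [666.1 170.4 107.8  93.2 -19.9] [113. 121. 122.]
wrist fine_screw_center 0.64 1499 rect mm [481.9 191.9  47.2  30.  -14.6] [84. 88. 87.]
wrist coarse_gauge_seat 0.96 30873 rect mm [682.8  -2.3 130.   93.4  -6.6] [50. 95. 59.]
wrist coarse_gauge_seat 0.71 1177 rect mm [786.2 126.4  95.5   3.5  69.8] [ 70. 117.  80.]
wrist coarse_gauge_seat 0.68 15193 rect mm [663.8 171.3 110.7  96.5 -19.8] [113. 121. 122.]
brass [315.8 347.4] 4148 [0.5857 0.1968 0.03  ] [585.2 197.   54.7  42.   69.6]
[[235. 136.]
 [387. 136.]
 [247. 319.]
 [377. 319.]
 [258. 201.]
 [363. 200.]
 [263. 299.]
 [359. 299.]
 [311. 191.]]
```

View pics/w3.png

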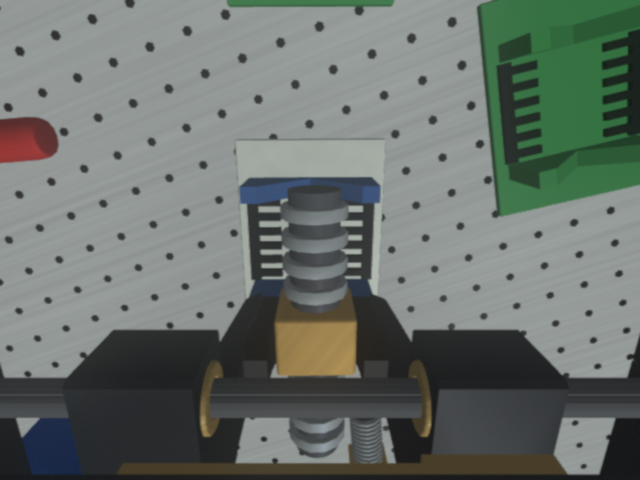

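The gauge sits square under the held screw. Its base's far corners are at (236,140) and (384,140), against (235,136) and (387,136) predicted, so it agrees within about 3 mm. Next I lower the screw.

>>> {"api": "jog_arm", "payload": {
  "turn": [
    [0.002, 0.003, 0],
    [0.004, 0.006, 0],
    [0.004, 0.006, 0],
    [0.004, 0.006, 0],
    [0.004, 0.006, 0]
  ],
  "translation": [
    [0.003, -0.002, 0.03],
    [0.003, -0.002, 0.06],
    [0.003, -0.002, 0.076],
    [0.003, -0.002, 0.083],
    [0.003, -0.002, 0.083]
  ],
  "grip": [1, 1, 1, 1, 1]
}}

```text
clock: 9.5
tool_pos: [0.6577, 0.1748, 0.0516]
eef_rot: [0.985, -0.175, 0.002, -0.001]
contact_force: [-0.8, 0.2, -4.2]
opening: 0.335
finger_force: 34.9
```

Run:
```python
from h import *
delta(.655,.174,.041,-20.2)
```

```text
t 9.5 turn [-0.0033 -0.004   0.0002] trans [-0.0023  0.0017  0.0105] pos [0.6577 0.1748 0.0516] F [-0.8  0.2 -4.2] open 0.335 q [-0.41  1.03  0.16  1.52 -0.24  0.61 -2.05]
```

>>> {"api": "jog_arm", "payload": {
  "turn": [
    [0, 0, 0],
    [0, 0, 0],
    [0, 0, 0],
    [0, 0, 0],
    [0, 0, 0]
  ],
  "translation": [
    [-0.002, 0.001, 0.003],
    [-0.002, 0.001, 0.006],
    [-0.002, 0.001, 0.009],
    [-0.002, 0.001, 0.01],
    [-0.002, 0.001, 0.01]
  ],
  "grip": [1, 1, 1, 1, 1]
}}

```text
clock: 10.12
tool_pos: [0.6553, 0.1748, 0.0413]
eef_rot: [0.985, -0.175, 0.002, -0.001]
contact_force: [0.2, 0.5, -4.9]
opening: 0.338
finger_force: 34.9
```

No contact yet, so I continue in small steps.

>>> {"api": "jog_arm", "payload": {
  "turn": [
    [0, 0, 0],
    [0, 0, 0],
    [0, 0, 0]
  ],
  "translation": [
    [0, 0, 0.001],
    [0, 0, 0.002],
    [0, 0, 0.002]
  ],
  "grip": [1, 1, 1]
}}

```text
clock: 10.5
tool_pos: [0.6554, 0.1748, 0.0408]
eef_rot: [0.985, -0.175, 0.002, -0.002]
contact_force: [-2.7, -0.4, 6.5]
opening: 0.34
finger_force: 34.9
```

Contact. I'll open gently.

>>> {"api": "jog_arm", "payload": {
  "turn": [
    [0, 0, 0],
    [0, 0, 0],
    [0, 0, 0],
    [0, 0, 0],
    [0, 0, 0]
  ],
  "translation": [
    [0, 0, 0],
    [0, 0, 0],
    [0, 0, 0],
    [0, 0, 0],
    [0, 0, 0]
  ],
  "grip": [0.62, 0.58, 0.5, 0.4, 0.35]
}}

```text
clock: 11.12
tool_pos: [0.6552, 0.1745, 0.0392]
eef_rot: [0.985, -0.175, 0.002, -0.001]
contact_force: [0.4, -0.0, -0.9]
opening: 0.648
finger_force: 0.0
```

>>> {"api": "jog_arm", "payload": {
  "turn": [
    [0, 0, 0],
    [0, 0, 0],
    [0, 0, 0],
    [0, 0, 0]
  ],
  "translation": [
    [0, 0, -0.02],
    [0, 0, -0.06],
    [0, 0, -0.11],
    [0, 0, -0.11]
  ],
  "grip": [0.35, 0.35, 0.35, 0.3]
}}

```text
clock: 11.62
tool_pos: [0.6582, 0.1748, 0.1554]
eef_rot: [0.984, -0.175, 0.007, -0.003]
contact_force: [-0.4, 0.7, 0.2]
opening: 0.697
finger_force: 0.0
```

Run:
```python
from h import *
im,p=look('wrist');cv2.imwrite('pics/w4.png',im[:,:,::-1])
delta(.4545,.199,.16,-16)
```

```text
wrist coarse_screw_center 0.64 5828 rect mm [646.9 177.8 125.7  33.1 -20.2] [101.  98.  87.]
wrist fine_screw_center 0.78 1444 rect mm [470.3 193.7  49.2  32.  -17. ] [87. 85. 78.]
wrist fine_screw_center 0.49 15853 rect mm [657.  174.  126.5  93.9 -19.9] [105. 113. 115.]
wrist coarse_gauge_seat 0.92 4782 rect mm [793.1 123.6  96.4  18.2  69.6] [ 62. 112.  72.]
wrist coarse_gauge_seat 0.88 29331 rect mm [682.1  -8.8 129.8 106.2  -6.6] [49. 91. 58.]
brass [321.9 258. ] 691 [0.6464 0.1754 0.03  ] [648.7 176.8  26.7  21.3  70. ]
brass [374.6 460.7] 127 [0.4637 0.1951 0.03  ] [464.5 196.7  27.5   5.2  70.3]
t 11.88 turn [-0.0018 -0.0016 -0.0728] trans [-0.1955  0.0455 -0.0121] pos [0.6538 0.1743 0.1483] F [-0.6  0.1 -0.3] open 0.7 q [-0.43  0.9   0.19  1.5  -0.22  0.77 -2.07]
```

View pics/w4.png

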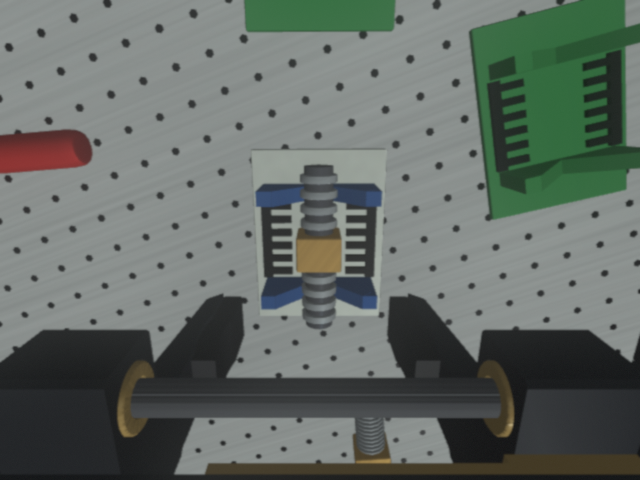

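The coarse screw lies in both V notches of the blue coarse gauge, collar at (319,250) between the plates. I'll check how well it is centred from the top camera once the arm is clear.

>>> {"api": "jog_arm", "payload": {
  "turn": [
    [0, 0, -0.03],
    [0, 0, -0.073],
    [0, 0, -0.073],
    [0, 0, -0.073],
    [0, 0, -0.073],
    [0, 0, -0.073]
  ],
  "translation": [
    [-0.05, 0.01, -0.01],
    [-0.1, 0.023, -0.01],
    [-0.15, 0.035, -0.01],
    [-0.195, 0.045, -0.01],
    [-0.195, 0.045, -0.01],
    [-0.195, 0.045, -0.01]
  ],
  "grip": [0.3, 0.3, 0.3, 0.3, 0.3, 0.3]
}}

```text
clock: 12.62
tool_pos: [0.457, 0.1994, 0.1581]
eef_rot: [0.99, -0.139, 0.002, -0.001]
contact_force: [0.8, -0.1, 0.6]
opening: 0.702
finger_force: 0.0
```

Run:
```python
from h import *
im,p=look('wrist');cv2.imwrite('pics/w5.png',im[:,:,::-1])
delta(.4545,.199,.024,-16)
im=cams.snapshot('top');p=cams.camera_params('top')
hsv=cv2.cvtColor(im,cv2.COLOR_RGB2HSV)
n,l,st,ce=cv2.connectedComponentsWithStats(cv2.inRange(hsv,(12,120,90),(28,255,255)))
for i in range(1,n):
    if st[i,4]>40: print(st[i,4],back(p,ce[i],.045).round(4))
cv2.imwrite('pics/t2.png',cv2.resize(im[150:350,150:400],None,fx=3,fy=3)[:,:,::-1])
```

```text
wrist coarse_screw_center 0.57 626 rect mm [606.5 194.   25.3   9.8  73.9] [69. 72. 73.]
wrist fine_screw_center 0.6 5392 rect mm [453.2 199.2 118.1  31.4 -15. ] [92. 90. 80.]
wrist coarse_gauge_seat 0.95 5012 rect mm [601.5 193.7  96.9  24.1  73.9] [142. 149. 142.]
t 12.88 turn [-0.0029 -0.0045 -0.001 ] trans [-0.0031  0.0012  0.1342] pos [0.4571 0.1991 0.1582] F [ 0.1 -0.7  0.5] open 0.697 q [-0.6   0.7   0.15  2.05 -0.24  0.41 -2.11]
224 [[0.6529 0.1739 0.045 ]]
209 [[ 0.4666 -0.2271  0.045 ]]
73 [[0.464  0.1956 0.045 ]]
```

View pics/w5.png

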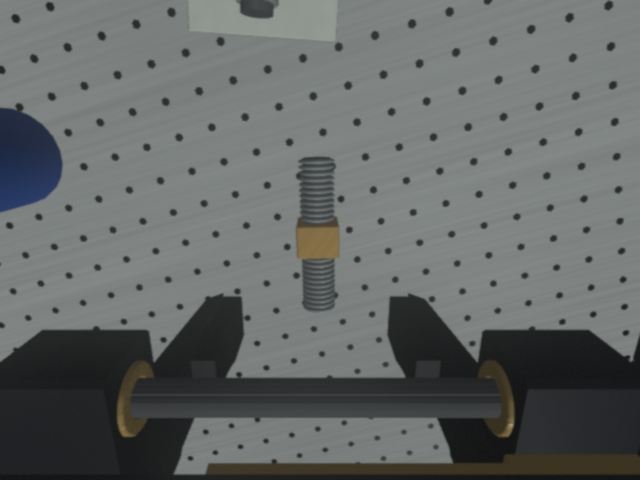

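The coarse collar measures (0.653, 0.174) against the seat at (0.655, 0.174), so it is centred. The fine screw is upright at (318,235), midway between the fingers.

>>> {"api": "jog_arm", "payload": {
  "turn": [
    [0, 0, 0],
    [0, 0, 0],
    [0, 0, 0],
    [0, 0, 0],
    [0, 0, 0],
    [0, 0, 0],
    [0, 0, 0],
    [0, 0, 0],
    [0, 0, 0],
    [0, 0, 0],
    [0, 0, 0],
    [0, 0, 0]
  ],
  "translation": [
    [-0.002, 0.001, 0.05],
    [-0.002, 0.001, 0.09],
    [-0.002, 0.001, 0.12],
    [-0.002, 0.001, 0.133],
    [-0.002, 0.001, 0.133],
    [-0.002, 0.001, 0.133],
    [-0.002, 0.001, 0.133],
    [-0.002, 0.001, 0.133],
    [-0.002, 0.001, 0.133],
    [-0.002, 0.001, 0.133],
    [-0.002, 0.001, 0.133],
    [-0.002, 0.001, 0.133]
  ],
  "grip": [0.3, 0.3, 0.3, 0.4, 0.4, 1, 1, 1, 1, 1, 1, 1],
  "force": 35
}}

```text
clock: 14.42
tool_pos: [0.4549, 0.1993, 0.0263]
eef_rot: [0.99, -0.139, 0.003, -0.001]
contact_force: [-0.7, -0.7, 6.4]
opening: 0.338
finger_force: 35.0
```

>>> {"api": "jog_arm", "payload": {
  "turn": [
    [0, 0, 0],
    [0, 0, 0],
    [0, 0, 0],
    [0, 0, 0]
  ],
  "translation": [
    [0, 0, -0.02],
    [0, 0, -0.07],
    [0, 0, -0.125],
    [0, 0, -0.125]
  ],
  "grip": [1, 1, 1, 1]
}}

```text
clock: 14.92
tool_pos: [0.4558, 0.1998, 0.1536]
eef_rot: [0.99, -0.139, 0.005, -0.003]
contact_force: [0.7, -0.2, -4.4]
opening: 0.339
finger_force: 35.0
```

Run:
```python
from h import *
delta(.635,-.192,.145,-22)
```

```text
t 14.93 turn [-0.008  -0.0089  0.1048] trans [0.2802 0.3274 0.0087] pos [0.4558 0.1998 0.1536] F [ 0.7 -0.2 -4.4] open 0.339 q [-0.6   0.7   0.15  2.06 -0.26  0.38 -2.09]
```

>>> {"api": "jog_arm", "payload": {
  "turn": [
    [0, 0, 0.03],
    [0, 0, 0.06],
    [0, 0, 0.104],
    [0, 0, 0.104],
    [0, 0, 0.104],
    [0, 0, 0.104],
    [0, 0, 0.104],
    [0, 0, 0.104],
    [0, 0, 0.104],
    [0, 0, 0.104],
    [0, 0, 0.104],
    [0, 0, 0.104]
  ],
  "translation": [
    [0.02, 0.025, 0],
    [0.05, 0.06, 0],
    [0.085, 0.1, 0],
    [0.12, 0.14, 0],
    [0.155, 0.18, 0],
    [0.19, 0.22, 0],
    [0.225, 0.26, 0],
    [0.255, 0.297, 0],
    [0.275, 0.32, 0],
    [0.28, 0.327, 0],
    [0.28, 0.327, 0],
    [0.28, 0.327, 0]
  ],
  "grip": [1, 1, 1, 1, 1, 1, 1, 1, 1, 1, 1, 1]
}}

```text
clock: 16.42
tool_pos: [0.6324, -0.1899, 0.1498]
eef_rot: [0.982, -0.189, 0.001, -0.002]
contact_force: [-0.3, -0.0, -4.0]
opening: 0.336
finger_force: 35.0
```

Run:
```python
from h import *
im,p=look('wrist');cv2.imwrite('pics/w6.png',im[:,:,::-1])
delta(.635,-.192,.041,-22)
a=np.radians(-22);c,s=np.cos(a),np.sin(a)
L=np.array([[65,48,6],[65,-48,6],[-65,48,6],[-65,-48,6],[41,40,42],[41,-40,42]])/1000
print(proj(p,np.c_[.635+L[:,0]*c-L[:,1]*s,-.192+L[:,0]*s+L[:,1]*c,L[:,2]]).round())
```

```text
wrist fine_screw_center 0.93 15960 rect mm [ 596.1 -174.6  159.    64.4  -21.8] [104.  99.  84.]
wrist fine_gauge_seat 0.81 13298 rect mm [ 639.9 -194.2  118.9   95.8  -21.5] [107. 115. 117.]
brass [315.7 342.1] 4211 [ 0.5615 -0.1611  0.03  ] [ 561.1 -160.8   58.7   45.3   68.3]
t 16.68 turn [-0.0035 -0.0033  0.0019] trans [1.700e-03 1.000e-04 1.097e-01] pos [ 0.633  -0.1915  0.1507] F [ 0.  -0.2 -3.1] open 0.338 q [ 0.17  0.87  0.1   1.55 -0.12  0.73 -1.62]
[[248. 137.]
 [389. 137.]
 [256. 309.]
 [379. 309.]
 [252. 180.]
 [383. 180.]]
```

View pics/w6.png

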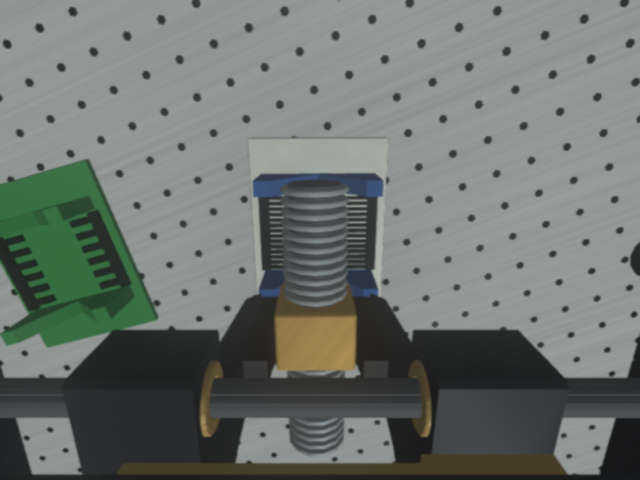

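The fine-comb gauge is under the fine screw. Its base corners are at (249,138) and (387,138), against (248,137) and (389,137) predicted. Next I lower this one.

>>> {"api": "jog_arm", "payload": {
  "turn": [
    [0, 0, 0],
    [0, 0, 0],
    [0, 0, 0],
    [0, 0, 0],
    [0, 0, 0],
    [0, 0, 0]
  ],
  "translation": [
    [0.001, 0, 0.03],
    [0.001, 0, 0.06],
    [0.001, 0, 0.085],
    [0.001, 0, 0.097],
    [0.001, 0, 0.101],
    [0.001, 0, 0.101]
  ],
  "grip": [1, 1, 1, 1, 1, 1]
}}

```text
clock: 17.42
tool_pos: [0.6349, -0.1929, 0.0502]
eef_rot: [0.982, -0.19, 0.003, -0.001]
contact_force: [0.4, -0.1, -3.1]
opening: 0.338
finger_force: 35.0
```

Run:
```python
from h import *
delta(.635,-.192,.041,-22)
```

```text
t 17.43 turn [-0.0032 -0.0047  0.0008] trans [-0.0002 -0.0008  0.0092] pos [ 0.6349 -0.1929  0.0502] F [ 0.4 -0.1 -3.1] open 0.338 q [ 0.19  1.01  0.08  1.57 -0.13  0.56 -1.61]
```

>>> {"api": "jog_arm", "payload": {
  "turn": [
    [0, 0, 0],
    [0, 0, 0],
    [0, 0, 0],
    [0, 0, 0],
    [0, 0, 0]
  ],
  "translation": [
    [0, 0, 0.003],
    [0, 0, 0.006],
    [0, 0, 0.008],
    [0, 0, 0.009],
    [0, 0, 0.009]
  ],
  "grip": [1, 1, 1, 1, 1]
}}

```text
clock: 18.05
tool_pos: [0.6349, -0.1922, 0.041]
eef_rot: [0.982, -0.19, 0.002, -0.002]
contact_force: [-0.5, 2.7, 1.6]
opening: 0.338
finger_force: 35.0
```

>>> {"api": "jog_arm", "payload": {
  "turn": [
    [0, 0, 0],
    [0, 0, 0]
  ],
  "translation": [
    [0, 0, 0.001],
    [0, 0, 0.001]
  ],
  "grip": [1, 1]
}}

```text
clock: 18.3
tool_pos: [0.6349, -0.1922, 0.0409]
eef_rot: [0.982, -0.19, 0.002, -0.002]
contact_force: [-2.3, 2.3, 7.8]
opening: 0.337
finger_force: 35.0
```

>>> {"api": "jog_arm", "payload": {
  "turn": [
    [0, 0, 0],
    [0, 0, 0],
    [0, 0, 0],
    [0, 0, 0],
    [0, 0, 0]
  ],
  "translation": [
    [0, 0, 0],
    [0, 0, 0],
    [0, 0, 0],
    [0, 0, 0],
    [0, 0, 0]
  ],
  "grip": [0.62, 0.58, 0.5, 0.4, 0.35]
}}

```text
clock: 18.92
tool_pos: [0.6344, -0.1928, 0.0395]
eef_rot: [0.982, -0.19, 0.002, -0.001]
contact_force: [-0.0, 0.4, -0.2]
opening: 0.643
finger_force: 0.0
```

>>> {"api": "jog_arm", "payload": {
  "turn": [
    [0, 0, 0],
    [0, 0, 0],
    [0, 0, 0],
    [0, 0, 0],
    [0, 0, 0],
    [0, 0, 0],
    [0, 0, 0]
  ],
  "translation": [
    [0, 0, -0.02],
    [0, 0, -0.06],
    [0, 0, -0.11],
    [-0.04, 0, -0.13],
    [-0.09, 0, -0.13],
    [-0.13, 0, -0.13],
    [-0.13, 0, -0.13]
  ],
  "grip": [0.35, 0.35, 0.35, 0.3, 0.3, 0.3, 0.3]
}}

```text
clock: 19.8
tool_pos: [0.5103, -0.1432, 0.1705]
eef_rot: [0.982, -0.19, 0.001, -0.001]
contact_force: [0.3, 1.1, 0.0]
opening: 0.696
finger_force: 0.0
```

Run:
```python
from h import *
w=cams.snapshot('wrist');s=cams.snapshot('side');p=cams.camera_params('top')
t=cams.snapshot('top');hsv=cv2.cvtColor(t,cv2.COLOR_RGB2HSV)
n,l,st,ce=cv2.connectedComponentsWithStats(cv2.inRange(hsv,(12,120,90),(28,255,255)))
for i in range(1,n):
    if st[i,4]>40: print(st[i,4],back(p,ce[i],.045).round(4))
o=np.vstack([cv2.resize(w,(400,300)),cv2.resize(t[150:300,180:380],(400,300))])
cv2.imwrite('pics/f.png',np.hstack([o,cv2.resize(s[170:350,190:430],(400,300)).repeat(2,0)])[:,:,::-1])
```

```text
233 [[0.6526 0.1732 0.045 ]]
223 [[ 0.6348 -0.1912  0.045 ]]
```

View pics/f.png

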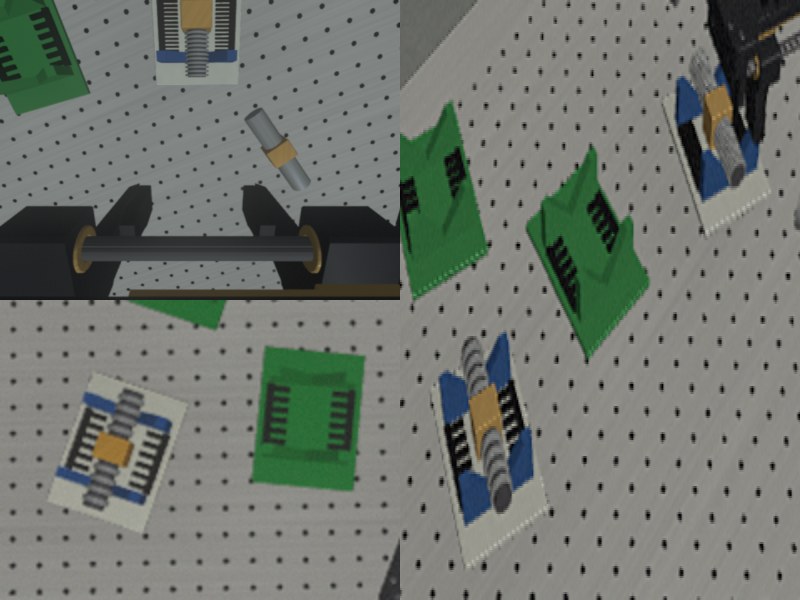

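Both screws rest in their notches: coarse at (487,420) and fine at (717,115) in the side crop. Their collars are between the plates, and the plain shaft and green decoys look untouched.

```bash
python3 -c "
from plant import r
print(r.finish_job())"
```

```text
the job is handed in; nothing more can be done
None
```

The coarse screw is in the coarse gauge and the fine screw in the fine gauge, both lowered in and released with collars within about 3 mm of mid-way, and the job was handed in at about 20 s.

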